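Find which sample board fits the display stand

TASK

We need to know which board to order for the display stand on the black mat: starting with the thinnest, try the sample boards from the ledge one after another in its leaning groove, each a little thicker than the last, lowering them without forcing, until you have found the one that just fits, with no more than a little play. Leave that board fully down in the groove, within the stand's length, with the other two leaning on the ledge, and do not disturb the jars and the loaf.

Things in the scene. Friction and masses are not known exactly. Their poses are not given: they have to be found in the camera images.
- mat: Black rubber mat, 250 x 210 mm, lying flat; origin at its centre. The stand to be gauged stands at its middle.
- stand_a: One of three fixed oak stands, alike but for groove width: base 130 x 120 mm, 12 mm thick, whole 80 mm high, with a leaning groove. Only the one on the mat is to be gauged. Origin: centre of the underside; x away from the robot, y along the groove, z up. Groove width, to be found by trying: 12.5, 17.5 or 22.5 mm, each in one stand, 2.5 mm more than one of the boards.
- stand_a_groove (a point): Foot of the groove's back wall (nearer the robot), on the floor, midway along: (20, 0, 24) mm in the stand's frame and axes. From here the groove rises along (-0.423, 0, 0.906), i.e. leans 25 degrees towards the robot, 54 mm deep plus 6 mm of flared lips; its width runs along (0.906, 0, 0.423). It is 120 mm long (y), open at the ends.
- stand_b: One of three fixed oak stands, alike but for groove width: base 130 x 120 mm, 12 mm thick, whole 80 mm high, with a leaning groove. Only the one on the mat is to be gauged. Origin: centre of the underside; x away from the robot, y along the groove, z up. Groove width, to be found by trying: 12.5, 17.5 or 22.5 mm, each in one stand, 2.5 mm more than one of the boards.
- stand_b_groove (a point): Foot of the groove's back wall (nearer the robot), on the floor, midway along: (20, 0, 24) mm in the stand's frame and axes. From here the groove rises along (-0.423, 0, 0.906), i.e. leans 25 degrees towards the robot, 54 mm deep plus 6 mm of flared lips; its width runs along (0.906, 0, 0.423). It is 120 mm long (y), open at the ends.
- stand_c: One of three fixed oak stands, alike but for groove width: base 130 x 120 mm, 12 mm thick, whole 80 mm high, with a leaning groove. Only the one on the mat is to be gauged. Origin: centre of the underside; x away from the robot, y along the groove, z up. Groove width, to be found by trying: 12.5, 17.5 or 22.5 mm, each in one stand, 2.5 mm more than one of the boards.
- stand_c_groove (a point): Foot of the groove's back wall (nearer the robot), on the floor, midway along: (20, 0, 24) mm in the stand's frame and axes. From here the groove rises along (-0.423, 0, 0.906), i.e. leans 25 degrees towards the robot, 54 mm deep plus 6 mm of flared lips; its width runs along (0.906, 0, 0.423). It is 120 mm long (y), open at the ends.
- ledge: Fixed oak ledge, 330 mm long (y). The three boards lean on it side by side, 100 mm apart, in any order, against a back plane leaning 25 degrees like the grooves and reaching 50 mm up along the boards; foot shelf 38 mm deep, square to the back plane, open in front. Origin: centre of its underside; x away from the robot, z up.
- ledge_foot (a point): Where the ledge's back plane meets its foot shelf, midway along: (20, 0, 24) mm in the ledge's frame and axes. The back plane rises from here along (-0.423, 0, 0.906).
- board_thin: Bare plywood sample board, 10 mm thick, 70 mm wide, 130 mm long, about 64 g. Origin: middle of the lower end's back edge (face nearer the robot). z up along the board, y across its width, x through its thickness (away from the robot and up). It starts leaning on the ledge, its top 25 degrees towards the robot.
- board_thin_foot (a point): Centre of the lower end of board_thin, 5.0 mm along x from its origin, axes as the board's.
- board_middle: Bare plywood sample board, 15 mm thick, 70 mm wide, 130 mm long, about 96 g. Origin: middle of the lower end's back edge (face nearer the robot). z up along the board, y across its width, x through its thickness (away from the robot and up). It starts leaning on the ledge, its top 25 degrees towards the robot.
- board_middle_foot (a point): Centre of the lower end of board_middle, 7.5 mm along x from its origin, axes as the board's.
- board_thick: Bare plywood sample board, 20 mm thick, 70 mm wide, 130 mm long, about 127 g. Origin: middle of the lower end's back edge (face nearer the robot). z up along the board, y across its width, x through its thickness (away from the robot and up). It starts leaning on the ledge, its top 25 degrees towards the robot.
- board_thick_foot (a point): Centre of the lower end of board_thick, 10.0 mm along x from its origin, axes as the board's.
- jar_tall: Bystander: preserve jar, 68 mm across, 110 mm high; origin under its centre.
- jar_low: Bystander: preserve jar, 72 mm across, 80 mm high; origin under its centre.
- loaf: Bystander: round loaf, 170 mm across, 77 mm high; origin under its centre.

How it is judged:
On the way, in this order (a step that is already met when the one before it is completed fails the run):
1. the thinnest board has been tried: lowered at least about half-way down the groove of the stand on the mat (((horizontal distance between stand_a and mat below 0.05 m and z of board_thin_foot in the frame of stand_a below 0.054 m and y of board_thin_foot in the frame of stand_a between -0.027 and 0.027 m and x of board_thin_foot in the frame of stand_a between -0.019 and 0.044 m and angle between the y axis of board_thin and the y axis of stand_a, either way round below 0.15 rad) or (horizontal distance between stand_b and mat below 0.05 m and z of board_thin_foot in the frame of stand_b below 0.054 m and y of board_thin_foot in the frame of stand_b between -0.027 and 0.027 m and x of board_thin_foot in the frame of stand_b between -0.019 and 0.044 m and angle between the y axis of board_thin and the y axis of stand_b, either way round below 0.15 rad) or (horizontal distance between stand_c and mat below 0.05 m and z of board_thin_foot in the frame of stand_c below 0.054 m and y of board_thin_foot in the frame of stand_c between -0.027 and 0.027 m and x of board_thin_foot in the frame of stand_c between -0.019 and 0.044 m and angle between the y axis of board_thin and the y axis of stand_c, either way round below 0.15 rad))), for 0.1 s.
2. then either the thinnest board was the one that fits and has been left fully down in the groove and let go, or the next thicker has been lowered at least half-way down it (((horizontal distance between stand_a and mat below 0.05 m and z of board_thin_foot in the frame of stand_a below 0.036 m and y of board_thin_foot in the frame of stand_a between -0.027 and 0.027 m and x of board_thin_foot in the frame of stand_a between 0.016 and 0.044 m and angle between the y axis of board_thin and the y axis of stand_a, either way round below 0.15 rad and contact force between the fingers and board_thin below 0.1 N) or (horizontal distance between stand_b and mat below 0.05 m and z of board_middle_foot in the frame of stand_b below 0.054 m and y of board_middle_foot in the frame of stand_b between -0.027 and 0.027 m and x of board_middle_foot in the frame of stand_b between -0.019 and 0.044 m and angle between the y axis of board_middle and the y axis of stand_b, either way round below 0.15 rad) or (horizontal distance between stand_c and mat below 0.05 m and z of board_middle_foot in the frame of stand_c below 0.054 m and y of board_middle_foot in the frame of stand_c between -0.027 and 0.027 m and x of board_middle_foot in the frame of stand_c between -0.019 and 0.044 m and angle between the y axis of board_middle and the y axis of stand_c, either way round below 0.15 rad))), for 0.1 s.
At the end, for the whole second after the job is handed in: The board 2.5 mm thinner than the groove of the stand on the mat is fully down in it (foot within 12 mm in height of the groove's foot point and 27 mm of its middle, in line to 8 degrees, lean 25 +/- 7 degrees); the other two lean on the ledge's foot shelf (25 +/- 8 degrees); all at rest (((horizontal distance between stand_a and mat below 0.05 m and z of board_thin_foot in the frame of stand_a below 0.036 m and y of board_thin_foot in the frame of stand_a between -0.027 and 0.027 m and x of board_thin_foot in the frame of stand_a between 0.016 and 0.044 m and angle between the y axis of board_thin and the y axis of stand_a, either way round below 0.15 rad and angle between board_thin's own z axis and vertical between 0.316332 and 0.556332 rad and linear speed of board_thin below 0.02 m/s and (z of board_middle_foot in the frame of ledge between 0.02 and 0.046 m and y of board_middle_foot in the frame of ledge between -0.165 and 0.165 m and x of board_middle_foot in the frame of ledge between 0.01 and 0.055 m and angle between board_middle's own z axis and vertical between 0.286332 and 0.586332 rad and linear speed of board_middle below 0.02 m/s) and (z of board_thick_foot in the frame of ledge between 0.02 and 0.046 m and y of board_thick_foot in the frame of ledge between -0.165 and 0.165 m and x of board_thick_foot in the frame of ledge between 0.01 and 0.055 m and angle between board_thick's own z axis and vertical between 0.286332 and 0.586332 rad and linear speed of board_thick below 0.02 m/s)) or (horizontal distance between stand_b and mat below 0.05 m and z of board_middle_foot in the frame of stand_b below 0.036 m and y of board_middle_foot in the frame of stand_b between -0.027 and 0.027 m and x of board_middle_foot in the frame of stand_b between 0.016 and 0.044 m and angle between the y axis of board_middle and the y axis of stand_b, either way round below 0.15 rad and angle between board_middle's own z axis and vertical between 0.316332 and 0.556332 rad and linear speed of board_middle below 0.02 m/s and (z of board_thin_foot in the frame of ledge between 0.02 and 0.046 m and y of board_thin_foot in the frame of ledge between -0.165 and 0.165 m and x of board_thin_foot in the frame of ledge between 0.01 and 0.055 m and angle between board_thin's own z axis and vertical between 0.286332 and 0.586332 rad and linear speed of board_thin below 0.02 m/s) and (z of board_thick_foot in the frame of ledge between 0.02 and 0.046 m and y of board_thick_foot in the frame of ledge between -0.165 and 0.165 m and x of board_thick_foot in the frame of ledge between 0.01 and 0.055 m and angle between board_thick's own z axis and vertical between 0.286332 and 0.586332 rad and linear speed of board_thick below 0.02 m/s)) or (horizontal distance between stand_c and mat below 0.05 m and z of board_thick_foot in the frame of stand_c below 0.036 m and y of board_thick_foot in the frame of stand_c between -0.027 and 0.027 m and x of board_thick_foot in the frame of stand_c between 0.016 and 0.044 m and angle between the y axis of board_thick and the y axis of stand_c, either way round below 0.15 rad and angle between board_thick's own z axis and vertical between 0.316332 and 0.556332 rad and linear speed of board_thick below 0.02 m/s and (z of board_thin_foot in the frame of ledge between 0.02 and 0.046 m and y of board_thin_foot in the frame of ledge between -0.165 and 0.165 m and x of board_thin_foot in the frame of ledge between 0.01 and 0.055 m and angle between board_thin's own z axis and vertical between 0.286332 and 0.586332 rad and linear speed of board_thin below 0.02 m/s) and (z of board_middle_foot in the frame of ledge between 0.02 and 0.046 m and y of board_middle_foot in the frame of ledge between -0.165 and 0.165 m and x of board_middle_foot in the frame of ledge between 0.01 and 0.055 m and angle between board_middle's own z axis and vertical between 0.286332 and 0.586332 rad and linear speed of board_middle below 0.02 m/s)))); the robot touches nothing.
It fails at once if a jar or the loaf is moved by more than 30 mm (distance of any of jar_tall, jar_low, loaf from where it was at the start of the episode above 0.03 m).
It fails at once if a board is forced against the stand on the mat with more than 60 N ((horizontal distance between stand_a and mat below 0.05 m and contact force between board_thin and stand_a above 60 N) or (horizontal distance between stand_a and mat below 0.05 m and contact force between board_middle and stand_a above 60 N) or (horizontal distance between stand_a and mat below 0.05 m and contact force between board_thick and stand_a above 60 N) or (horizontal distance between stand_b and mat below 0.05 m and contact force between board_thin and stand_b above 60 N) or (horizontal distance between stand_b and mat below 0.05 m and contact force between board_middle and stand_b above 60 N) or (horizontal distance between stand_b and mat below 0.05 m and contact force between board_thick and stand_b above 60 N) or (horizontal distance between stand_c and mat below 0.05 m and contact force between board_thin and stand_c above 60 N) or (horizontal distance between stand_c and mat below 0.05 m and contact force between board_middle and stand_c above 60 N) or (horizontal distance between stand_c and mat below 0.05 m and contact force between board_thick and stand_c above 60 N)).
It also fails if it takes over 72 s, if anything falls off the work surface, if the arm or the gripper's body presses on something with over 40 N, if the wrist force passes 120 N, or if a joint passes its speed limit or range.

ROBOT

A 6-joint arm with a two-finger parallel gripper is mounted at the origin on the work surface. World frame = base frame: x ahead of the robot, y to its left, z up, the work surface at z = 0. Lengths are in m, angles in rad, forces in N, time in s.
With the tool pointing down it reaches from about 0.375 to 0.9 m from the base axis. Payload 3.1 kg.
Tool frame: the origin (TCP) lies between the finger pads; the fingertips stand 17 mm ahead of it and the grasp point (between the pads) lies 2 mm behind it; z points along the fingers, y is the line along which they close (so a half turn about z gives the same grasp; the last joint's range is limited). The gripper opens to 87 mm and grips with 3 to 60 N. Pads are 19 mm wide; open, the fingers measure 117 mm over their backs; the gripper's body (75 mm by 190 mm) begins 51 mm behind the grasp point.
Start: joints at [-1.508, 0.527, 1.433, -0, 1.181, -0.178], TCP at [0.15, -0.607, 0.24] pointing down, gripper open.
Joint ranges: [-3.08, 3.08], [-0.75, 2.2], [0.22, 2.44], [-1.43, 4.57], [0, 2.65], [-2.85, 2.85]. Speed limits (rad/s): [2.79, 2.79, 3.14, 3.14, 3.14, 3.14].

INTERFACE

Orientations are given as a unit quaternion [w, x, y, z].
In Python, from station import env, optics, nets gives the robot as it stands. The module is installed in compiled form; this text tells all that it offers.
- The arm moves only by the tool play_rows, never from a script. Its argument "plan" is a list of rows, each a list of 6 numbers: the shift along the tool's x, y, z in units of 0.3 m (1.0 is 0.3 m), then the turn, a rotation vector about the tool's x, y, z in units of pi/4 rad (1.0 is pi/4 rad). A call has 1 to 12 rows; each row shifts and turns the commanded pose from where the row before left it, along the tool's axes as they then stand; what a row does not reach is not made up. A row lasts 1/8 s, in which the tool goes at most 62.5 mm and 10.7 degrees, less where a joint would pass 70% of its speed; a pose out of reach is approached as far as the arm can. A call with a number of a shift or a turn outside -1 to 1 is refused whole. A call with a gripper value outside its range is refused whole. "fingers" is the gripper command: -1 is fully open, 1 is shut, values between are in proportion, set as the call begins (left out, the last holds). The fingers move at their own pace and stop on an object; "force" is the grip in N (left out, the last holds). Time passes only in rows, so rows that do not move let the fingers close. It gives the time, the measured TCP pose, the force, the opening and the grip force at its end, in the units of the state.
- env.read_state(): the state, without advancing time (a new reading comes with each control period).
- optics.snapshot(name): name is "side" or "top" or "wrist"; returns a dict with "pixels" (400x640x3 uint8, red, green, blue), "intrinsics" (3x3 intrinsics, pixels), "position" and "rotation" of the camera in the world. Camera axes: x right, y down, z forward; pixel columns grow to the right and rows downward; lengths in m; the calibration is good to about 2 mm. A picture is of the moment at which its call begins. There is no depth.
- env.hand_in(): hands the job in; it is judged then, once.
Trained networks look in the newest picture that a camera, given by its name, has taken for a name from the list of things; names that differ only in an ending like _2 or _b are one class to them, and where a whole thing is asked for, a point or a joint stands for the part that bears it (a point fixed in the world has none). Each returns a list of dicts, best first, with "conf" (0 to 1); they miss things now and then, are a little off and sometimes report something else, mostly with a low value. They report only what shows in the picture. A call takes as long as a camera call.
- nets.find_in(query, camera): "bbox" ([left, top, right, bottom] in pixels, round what is visible of it).
- nets.place_of(query, camera): "centre" ([column, row] in pixels: a listed point, or the origin of a listed thing).
The state is a dict: "t": time; "qpos": joint angles; "dq": joint speeds; "joint_torque": joint torques, N m; "eef_pos": TCP position; "tool_rot": TCP orientation; "contact_force": force on the tool from outside, world axes, zero at the start; "ft_torque": the same for the moment, N m; "width": finger opening in m; "grasp_force": force on a finger pad.
Only numpy, scipy, OpenCV 4.12 (cv2) and the standard library are available. Lean on these libraries where they do the work, as an engineer would, in place of code of your own. Each camera call takes 0.05 s, during which the arm holds its last target. There are 200 camera calls.

## Working session

There is one attempt and no reset: what is moved stays moved. The work goes in short steps, Python scripts to look and compute and a tool call to move; the robot and the scene stay as the last step left them, time stands still between calls to the robot, and variables do not carry over. Pictures are saved under pics/ and viewed, at most 10 in all, crops included, and the job is handed in when it is done.

Besides the shell and the picture viewer there is one more tool, called after "Emit:" in YAML: its name, and indented under it one key for each argument. play_rows: Moves the arm, as the interface text tells. Shifts and turns lie within -1 to 1; 1 stands for 0.3 m of shift or pi/4 rad of turn. Its arguments: {"type":"object","properties":{"plan":{"type":"array"},"fingers":{"type":"number"},"force":{"type":"number"}},"required":["plan"]}

```bash
mkdir -p pics; cat > h.py <<'E'
import numpy as np, cv2, json
from scipy.spatial.transform import Rotation as R
from station import env, optics, nets
def snap(name, f=None):
    s=optics.snapshot(name)
    if f: cv2.imwrite('pics/'+f, s["pixels"][:,:,::-1])
    return s
def ray(s,px):
    d=np.linalg.inv(np.array(s["intrinsics"]))@np.array([px[0],px[1],1.0])
    return np.array(s["position"]), np.array(s["rotation"])@d
def atz(s,px,z):
    p,d=ray(s,px); return p+d*(z-p[2])/d[2]
def proj(s,P):
    c=np.array(s["rotation"]).T@(np.array(P)-np.array(s["position"])); u=np.array(s["intrinsics"])@c
    return u[:2]/u[2]
E
python3 - <<'E'
from h import *
np.set_printoptions(precision=3,suppress=True)
print(env.read_state())
names="mat stand_a stand_a_groove ledge ledge_foot board_thin board_middle board_thick board_thin_foot board_middle_foot board_thick_foot jar_tall jar_low loaf".split()
for c in ("top","side"):
    s=snap(c,c+'0.png'); print(c,s["position"],s["rotation"],s["intrinsics"])
    for n in names:
        r=nets.place_of(n,c)[:4]
        print(n,[(np.round(q["centre"],1).tolist(),round(q["conf"],2)) for q in r])
E
```

```text
{'t': 0.0, 'qpos': array([-1.508,  0.528,  1.434, -0.   ,  1.181, -0.178]), 'dq': array([-0.   , -0.   , -0.   ,  0.002,  0.001,  0.   ]), 'joint_torque': array([  0.   , -44.004, -17.659,   0.063,   0.058,  -0.   ]), 'eef_pos': array([ 0.15 , -0.606,  0.239]), 'tool_rot': array([-0.001,  0.993,  0.121,  0.   ]), 'contact_force': array([-0.729,  0.567,  0.391]), 'ft_torque': array([0.007, 0.056, 0.   ]), 'grasp_force': 0.0, 'width': 0.08662888559192193}
top [ 0.387 -0.045  1.207] [ 0.071 -0.683  0.724 -0.074] [[435.735   0.    319.468]
 [  0.    435.735 202.864]
 [  0.      0.      1.   ]]
mat [([239.3, 241.5], 0.72), ([482.0, 228.7], 0.19)]
stand_a [([154.6, 235.3], 0.7), ([405.4, 229.6], 0.57), ([484.5, 231.0], 0.56)]
stand_a_groove [([485.9, 218.7], 0.91)]
ledge [([272.0, 231.2], 0.55)]
ledge_foot [([269.5, 223.2], 0.78)]
board_thin [([265.8, 223.5], 0.59)]
board_middle [([238.9, 242.2], 0.74)]
board_thick [([298.4, 204.2], 0.57), ([267.6, 223.2], 0.55)]
board_thin_foot [([270.3, 220.8], 0.65)]
board_middle_foot [([234.6, 241.8], 0.85), ([268.1, 221.9], 0.66), ([229.5, 171.9], 0.5
[... 156 characters left out ...]
.889 0.82 ] [ 0.099 -0.213  0.866 -0.442] [[467.946   0.    318.679]
 [  0.    467.946 200.169]
 [  0.      0.      1.   ]]
mat [([371.1, 178.2], 0.62)]
stand_a [([397.3, 149.1], 0.85), ([373.5, 181.4], 0.85), ([232.8, 339.1], 0.56)]
stand_a_groove [([394.5, 143.3], 0.96)]
ledge [([316.3, 247.5], 0.55)]
ledge_foot [([305.7, 241.7], 0.89)]
board_thin [([305.0, 239.4], 0.95)]
board_middle [([305.4, 264.9], 0.82)]
board_thick [([304.0, 212.7], 0.58)]
board_thin_foot [([302.6, 239.2], 0.79)]
board_middle_foot [([305.1, 266.9], 0.73), ([393.3, 142.8], 0.63)]
board_thick_foot []
jar_tall [([288.7, 190.2], 0.87)]
jar_low [([312.2, 167.0], 0.94), ([302.8, 238.2], 0.22)]
loaf [([228.0, 251.3], 0.79)]
```

View pics/top0.png

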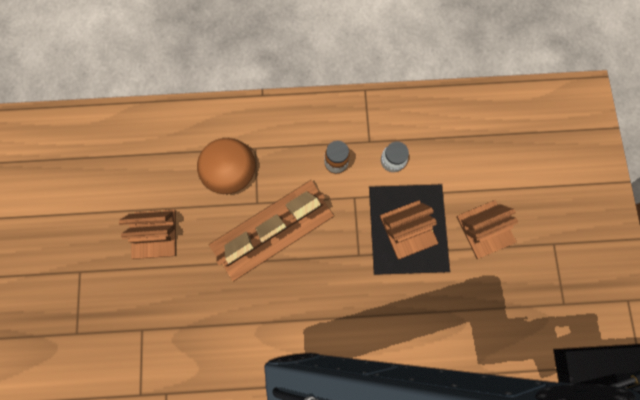

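View pics/side0.png

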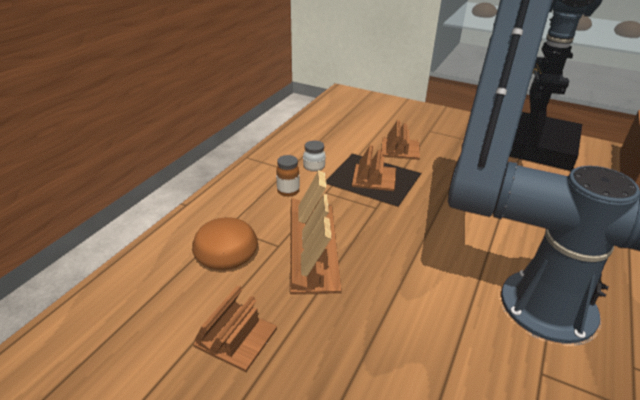

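The top view shows the mat at about (410,229) with a stand on it at (408,229). The ledge is at (270,230) with boards at (238,248), (270,228) and (303,206). The loaf is at (227,166) and the jars at (337,155) and (395,155). The side view agrees.

```bash
python3 - <<'E'
from h import *
np.set_printoptions(precision=3,suppress=True)
s=snap("top")
for n,p,z in [("mat c",(410,229),0),("matTL",(370,186),0),("matTR",(441,184),0),("matBR",(450,271),0),("ledge foot",(269.5,223.2),.024),
 ("th foot",(270.3,220.8),.026),("mid foot",(234.6,241.8),.027),("thk foot",(297.2,204.4),.028),("stand low L",(389,258),.012),("stand low R",(438,247),.012)
 ,("ledge low L",(233,280),.012),("ledge low R",(333,212),.012),("boardtopL",(238,248),.14),("boardtopM",(270,228),.14),("boardtopR",(303,206),.14),("jart",(337,155),.11),("jarl",(395,155),.08)]:
    print(n,atz(s,p,z))
s2=snap("side")
for n,p,z in [("groove mat?",(370,175),.024),("ledge foot",(305.7,241.7),.024),("thin f",(302.6,239.2),.026)]: print(n,atz(s2,p,z))
w=snap("wrist","w0.png"); st=env.read_state()
q=st["tool_rot"]; T=R.from_quat([q[1],q[2],q[3],q[0]])
print("cam in tool",T.inv().apply(np.array(w["position"])-st["eef_pos"]),T.inv().as_matrix()@np.array(w["rotation"]),w["intrinsics"])
im=s["pixels"][150:290,200:525,::-1]
cv2.imwrite('pics/c1.png',cv2.resize(im,None,fx=2.46,fy=2.46,interpolation=cv2.INTER_CUBIC))
E
```

```text
Traceback (most recent call last):
  File "h.py", line 12, in atz
    p,d=ray(s,px); return p+d*(z-p[2])/d[2]
        ~~~^^^^^^
  File "h.py", line 10, in ray
    return np.array(s["position"]), np.array(s["rotation"])@d
                                    ~~~~~~~~~~~~~~~~~~~~~~~^~
ValueError: matmul: Input operand 1 has a mismatch in its core dimension 0, with gufunc signature (n?,k),(k,m?)->(n?,m?) (size 3 is different from 4)
```

Rotation is a quaternion; convert it.

```bash
cat > h.py <<'E'
import numpy as np, cv2, json
from scipy.spatial.transform import Rotation as R
from station import env, optics, nets
np.set_printoptions(precision=4,suppress=True)
def Q(q): return R.from_quat([q[1],q[2],q[3],q[0]])
def snap(name, f=None):
    s=optics.snapshot(name); s["M"]=Q(s["rotation"]).as_matrix(); s["position"]=np.array(s["position"]); s["K"]=np.array(s["intrinsics"])
    if f: cv2.imwrite('pics/'+f, s["pixels"][:,:,::-1])
    return s
def ray(s,px):
    return s["position"], s["M"]@np.linalg.inv(s["K"])@np.array([px[0],px[1],1.0])
def atz(s,px,z):
    p,d=ray(s,px); return p+d*(z-p[2])/d[2]
def proj(s,P):
    u=s["K"]@(s["M"].T@(np.array(P)-s["position"])); return u[:2]/u[2]
def tcp():
    st=env.read_state(); return np.array(st["eef_pos"]),Q(st["tool_rot"]),st
E
python3 - <<'E'
from h import *
s=snap("top")
for n,p,z in [("mat c",(410,229),0),("matTL",(370,186),0),("matTR",(441,184),0),("matBR",(450,271),0),("ledge foot",(269.5,223.2),.024),
 ("th foot",(270.3,220.8),.026),("mid foot",(234.6,241.8),.027),("thk foot",(297.2,204.4),.028),("stand low L",(389,258),.012),("stand low R",(438,247),.012)
 ,("ledge low L",(233,280),.012),("ledge low R",(333,212),.012),("boardtopL",(238,248),.14),("boardtopM",(270,228),.14),("boardtopR",(303,206),.14),("jart",(337,155),.11),("jarl",(395,155),.08)]:
    print(n,atz(s,p,z))
s2=snap("side")
for n,p,z in [("groove mat?",(370,175),.024),("ledge foot",(305.7,241.7),.024),("thin f",(302.6,239.2),.026)]: print(n,atz(s2,p,z))
w=snap("wrist","w0.png"); p,T,st=tcp()
print("cam in tool",T.inv().apply(w["position"]-p),T.inv().as_matrix()@w["M"],w["K"])
im=s["pixels"][150:290,200:525,::-1]
cv2.imwrite('pics/c1.png',cv2.resize(im,None,fx=2.46,fy=2.46,interpolation=cv2.INTER_CUBIC))
E
```

```text
mat c [ 0.5486 -0.3056  0.    ]
matTL [ 0.6785 -0.2042  0.    ]
matTR [ 0.6725 -0.4069  0.    ]
matBR [ 0.4267 -0.4033  0.    ]
ledge foot [0.5839 0.0831 0.024 ]
th foot [0.5902 0.0805 0.026 ]
mid foot [0.5379 0.1792 0.027 ]
thk foot [0.6313 0.0045 0.028 ]
stand low L [ 0.4709 -0.2378  0.012 ]
stand low R [ 0.4929 -0.3747  0.012 ]
ledge low L [0.4365 0.1883 0.012 ]
ledge low R [ 0.6072 -0.0935  0.012 ]
boardtopL [0.5078 0.1497 0.14  ]
boardtopM [0.5526 0.0697 0.14  ]
boardtopR [ 0.6032 -0.0145  0.14  ]
jart [ 0.7408 -0.1099  0.11  ]
jarl [ 0.7412 -0.2681  0.08  ]
groove mat? [ 0.5516 -0.2811  0.024 ]
ledge foot [0.5783 0.0907 0.024 ]
thin f [0.5889 0.0879 0.026 ]
cam in tool [ 0.0695  0.0007 -0.1447] [[ 0.0008 -0.9668 -0.2555]
 [ 1.      0.0008 -0.0001]
 [ 0.0003 -0.2555  0.9668]] [[342.0529   0.     321.8539]
 [  0.     342.0529 202.2585]
 [  0.       0.       1.    ]]
```

View pics/c1.png

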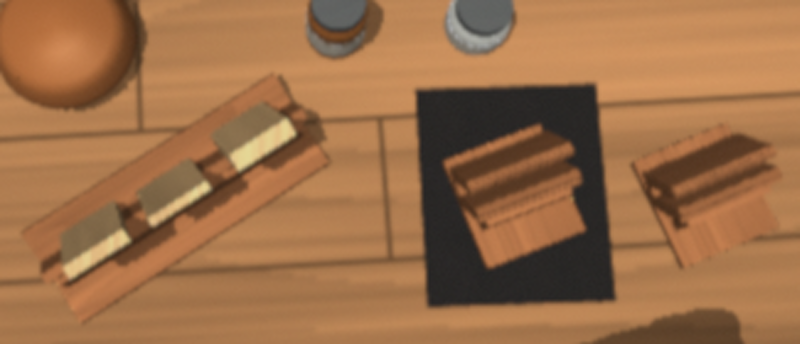

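The crop shows the board tops as bright strips: the right one (265,143) thickest, the centre one (175,205) thinnest and the left one (97,255) medium, as the nets said. Next I aim the wrist camera down the groove of the mat's stand.

```bash
cat >> h.py <<'E'
C,S=0.9063,0.4226
def frame(yaw):
    "board axes as columns x,y,z for stand/ledge yaw"
    return R.from_euler('z',yaw).as_matrix()@np.array([[C,0,-S],[0,1,0],[S,0,C]])
def toolrot(yaw):
    B=frame(yaw); return R.from_matrix(np.c_[B[:,1],B[:,0],-B[:,2]])
def plan(pt,Rt,p0=None,R0=None,n=None):
    "n equal rows leading from the present pose to the target"
    if p0 is None: p0,R0,_=tcp()
    rv=(R0.inv()*Rt).as_rotvec(); pl=R0.inv().apply(np.array(pt)-p0)
    n0=max(np.linalg.norm(pl)/.058,np.linalg.norm(rv)/.18)
    n=n or int(np.ceil(n0+1e-6)); r=R.from_rotvec(rv/n); M=sum((r**k).as_matrix() for k in range(n))
    d=np.linalg.solve(M,pl); row=np.r_[d/.3,rv/n/(np.pi/4)]
    print(n,"rows of",np.round(row,3).tolist(),"need",round(n0,1)); return row
E
python3 - <<'E'
from h import *
s=snap("top")
a=atz(s,(399,259),.012);b=atz(s,(437.8,244.3),.012);print(a,b,np.linalg.norm(a-b),np.arctan2(b[0]-a[0],a[1]-b[1]))
yaw=np.arctan2(b[0]-a[0],a[1]-b[1])
c=(a+b)/2+R.from_euler('z',yaw).apply([.065,0,0]);print("stand c",c)
foot=np.array([.5486,-.3056,0])+R.from_euler('z',yaw).apply([.02,0,.024])
plan(foot+.17*frame(yaw)[:,2],toolrot(yaw))
E
```

```text
[ 0.4666 -0.2648  0.012 ] [ 0.5004 -0.375   0.012 ] 0.11521139909744012 0.29764725827057636
stand c [ 0.5456 -0.3008  0.012 ]
10 rows of [0.158, 0.041, 0.039, -0.043, 0.045, -0.203] need 9.3
```

Emit:
play_rows:
  plan:
    - [0.158, 0.041, 0.039, -0.043, 0.045, -0.203]
    - [0.158, 0.041, 0.039, -0.043, 0.045, -0.203]
    - [0.158, 0.041, 0.039, -0.043, 0.045, -0.203]
    - [0.158, 0.041, 0.039, -0.043, 0.045, -0.203]
    - [0.158, 0.041, 0.039, -0.043, 0.045, -0.203]
    - [0.158, 0.041, 0.039, -0.043, 0.045, -0.203]
    - [0.158, 0.041, 0.039, -0.043, 0.045, -0.203]
    - [0.158, 0.041, 0.039, -0.043, 0.045, -0.203]
    - [0.158, 0.041, 0.039, -0.043, 0.045, -0.203]
    - [0.158, 0.041, 0.039, -0.043, 0.045, -0.203]
    - [0, 0, 0, 0, 0, 0]
  fingers: -1

```text
t: 3.12
eef_pos: [0.4982, -0.3167, 0.1779]
tool_rot: [0.127, 0.581, 0.785, 0.175]
contact_force: [0.2, -0.6, 0.8]
width: 0.0869
grasp_force: 0.0
```

```bash
python3 - <<'E'
from h import *
p,T,st=tcp(); print(p,T.as_matrix(),st["qpos"],toolrot(.2976).as_matrix())
s=snap("wrist","w1.png"); print(s["position"],s["M"])
for n in ["stand_a","stand_a_groove","mat","ledge_foot"]:
    print(n,[(np.round(q["centre"],1).tolist(),round(q["conf"],2)) for q in nets.place_of(n,"wrist")[:3]])
E
```

```text
[ 0.4982 -0.3167  0.1779] [[-0.293   0.8669  0.4033]
 [ 0.9561  0.2641  0.1269]
 [ 0.0035  0.4228 -0.9062]] [-0.9615  0.5186  1.7793  0.5974  0.7995 -1.6716] [[-0.2932  0.8665  0.404 ]
 [ 0.956   0.2658  0.1239]
 [-0.      0.4226 -0.9063]]
[ 0.4196 -0.2693  0.3091] [[ 0.867   0.1815  0.4642]
 [ 0.2648 -0.9567 -0.1205]
 [ 0.4222  0.2274 -0.8775]]
stand_a [([294.0, 183.1], 0.93)]
stand_a_groove []
mat []
ledge_foot [([444.9, 198.5], 0.18)]
```

View pics/w1.png

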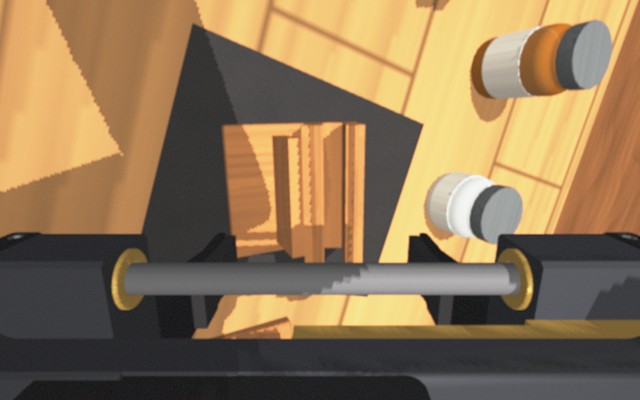

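The wrist view shows the stand at columns 222–365, its groove walls running down the picture from row 125, and the gripper covering everything below row 235. I'll zoom in on the groove.

```bash
python3 - <<'E'
import cv2
im=cv2.imread('pics/w1.png')[112:256,212:374]
cv2.imwrite('pics/c2.png',cv2.resize(im,None,fx=4,fy=4,interpolation=cv2.INTER_CUBIC))
E
```

```text
(no output)
```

View pics/c2.png

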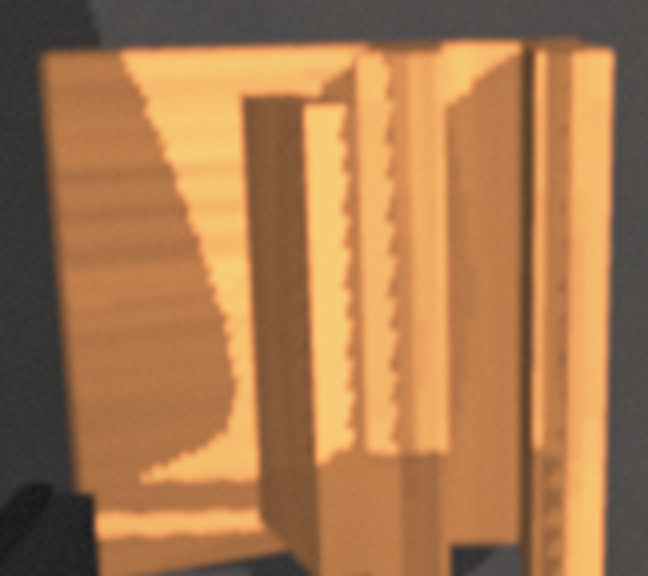

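```bash
python3 - <<'E'
from h import *
from scipy.optimize import least_squares
s=snap("wrist"); cv2.imwrite('pics/w1b.png',s["pixels"][:,:,::-1])
px={'L1':(222,124.5),'L2':(230.75,234.5),'R1':(365,124),'R2':(363.2,250)}
for zl in (0,.012):
    pts=[(-.065,.06,zl),(.065,.06,.012)]
    def f(v):
        Rz=R.from_euler('z',v[2]); W=lambda q: proj(s,Rz.apply(q)+[v[0],v[1],0])
        r=list(W((-.065,.06,zl))-px['L1'])+list(W((.065,.06,.012))-px['R1'])
        for e,x,z in (('L2',-.065,zl),('R2',.065,.012)):
            a,b=W((x,.06,z)),W((x,-.06,z)); d=(b-a)/np.linalg.norm(b-a); q=np.array(px[e])-a; r.append(d[0]*q[1]-d[1]*q[0])
        return r
    o=least_squares(f,[.5486,-.3056,.3]); print(zl,o.x,np.array(o.fun))
    v=o.x; Rz=R.from_euler('z',v[2]).as_matrix(); foot=Rz@[.02,0,.024]+[v[0],v[1],0]; B=frame(v[2])
    cam=B.T@(s["position"]-foot); print("cam in groove frame",cam,"tcp",B.T@(tcp()[0]-foot))
    row=150
    for cc in (243,303,350,370,405,445,525,535,570,612):
        u=cc/4+212; d=B.T@ray(s,(u,row))[1]
        print(cc,[np.round(1e3*(cam+d*(z-cam[2])/d[2])[0],1) for z in (0,.054,.06)], "y@60 %.0f"%(1e3*(cam+d*(.06-cam[2])/d[2])[1]))
E
```

```text
0 [ 0.554  -0.3086  0.3018] [ 3.0576  0.9392 -3.569  -1.4283  2.909  -4.6688]
cam in groove frame [-0.0037  0.0726  0.3171] tcp [-0.0039  0.003   0.1729]
243 [np.float64(-48.9), np.float64(-41.2), np.float64(-40.3)] y@60 44
303 [np.float64(-35.1), np.float64(-29.7), np.float64(-29.1)] y@60 44
350 [np.float64(-24.2), np.float64(-20.7), np.float64(-20.3)] y@60 44
370 [np.float64(-19.6), np.float64(-16.9), np.float64(-16.6)] y@60 44
405 [np.float64(-11.6), np.float64(-10.2), np.float64(-10.1)] y@60 44
445 [np.float64(-2.3), np.float64(-2.6), np.float64(-2.6)] y@60 43
525 [np.float64(16.1), np.float64(12.7), np.float64(12.4)] y@60 43
535 [np.float64(18.4), np.float64(14.7), np.float64(14.2)] y@60 43
570 [np.float64(26.5), np.float64(21.4), np.float64(20.8)] y@60 43
612 [np.float64(36.2), np.float64(29.4), np.float64(28.6)] y@60 43
0.012 [ 0.5526 -0.3087  0.3021] [ 3.806   1.1146 -4.8054 -1.7765  3.6105 -5.7663]
cam in groove frame [-0.0024  0.0723  0.3165] tcp [-0.0027  0.0027  0.1723]
243 [np.float64(-47.5), np.float64(-39.8), np.float64(-39.0)] y@60 43
303 [np.float64(-33.7), np.float64(-28.4), np.float64(-27.8)] y@60 43
350 [np.float64(-22.9), np.float64(-19.4), np.float64(-19.0)] y@60 43
370 [np.float64(-18.3), np.float64(-15.6), np.float64(-15.3)] y@60 43
405 [np.float64(-10.2), np.float64(-8.9), np.float64(-8.8)] y@60 43
445 [np.float64(-1.0), np.float64(-1.3), np.float64(-1.3)] y@60 43
525 [np.float64(17.4), np.float64(14.0), np.float64(13.6)] y@60 43
535 [np.float64(19.7), np.float64(15.9), np.float64(15.5)] y@60 43
570 [np.float64(27.7), np.float64(22.6), np.float64(22.0)] y@60 43
612 [np.float64(37.4), np.float64(30.6), np.float64(29.9)] y@60 43
```

The crop shows the groove's floor strip at crop columns 445–525 with its far wall at 525–535. That puts the width near 17–18 mm, so probably the middle one, still to be confirmed by trying. Now the ledge.

```bash
python3 - <<'E'
from h import *
s=snap("wrist")
# yaw from back-wall lip line (crop 445,60)->(447,440) at s=54 plane of groove frame yaw .302
B=frame(.302); foot=R.from_euler('z',.302).apply([.02,0,.024])+[.554,-.3086,0]
cam=B.T@(s["position"]-foot)
for a,b in (((445,60),(447,440)),((525,60),(522,440)),((535,60),(535,440))):
    q=[]
    for c in (a,b):
        d=B.T@ray(s,(c[0]/4+212,c[1]/4+112))[1]; q.append(cam+d*(.054-cam[2])/d[2])
    print(q, (q[0]-q[1])[0]/(q[0]-q[1])[1])
y=.545; f=np.array([.585,.085,.026]); B=frame(y)
plan(f+.23*B[:,2],toolrot(y))
print(f+.23*B[:,2])
E
```

```text
[array([-0.0026,  0.0602,  0.054 ]), array([-0.0026, -0.015 ,  0.054 ])] 0.0007261281390993711
[array([0.0125, 0.0601, 0.054 ]), array([ 0.0126, -0.0151,  0.054 ])] -0.0010822515687728142
[array([0.0144, 0.0601, 0.054 ]), array([ 0.0152, -0.0152,  0.054 ])] -0.011064045200703617
7 rows of [0.156, 0.073, 0.005, 0.0, 0.02, -0.041] need 6.2
[0.5019 0.0346 0.2344]
```

Emit:
play_rows:
  plan:
    - [0.156, 0.073, 0.005, 0, 0.02, -0.041]
    - [0.156, 0.073, 0.005, 0, 0.02, -0.041]
    - [0.156, 0.073, 0.005, 0, 0.02, -0.041]
    - [0.156, 0.073, 0.005, 0, 0.02, -0.041]
    - [0.156, 0.073, 0.005, 0, 0.02, -0.041]
    - [0.156, 0.073, 0.005, 0, 0.02, -0.041]
    - [0.156, 0.073, 0.005, 0, 0.02, -0.041]
    - [0, 0, 0, 0, 0, 0]

```text
t: 4.47
eef_pos: [0.5019, 0.0384, 0.2349]
tool_rot: [0.105, 0.478, 0.851, 0.19]
contact_force: [-0.0, 0.0, -0.3]
width: 0.087
grasp_force: 0.0
```

```bash
python3 - <<'E'
from h import *
p,T,st=tcp(); print(p,T.as_matrix(),st["qpos"])
s=snap("wrist","w2.png"); 
for n in ["board_thin","board_thick","board_thin_foot"]:
    print(n,[(np.round(q["bbox"],1).tolist(),round(q["conf"],2)) for q in nets.find_in(n,"wrist")[:3]])
im=s["pixels"][60:260,180:480,::-1]
cv2.imwrite('pics/c3.png',cv2.resize(im,None,fx=2.6,fy=2.6,interpolation=cv2.INTER_CUBIC))
E
```

```text
[0.5019 0.0384 0.2349] [[-0.5219  0.7731  0.3605]
 [ 0.853   0.4716  0.2236]
 [ 0.0029  0.4242 -0.9056]] [-0.3476  0.28    2.007   0.578   0.6555 -1.3246]
board_thin [([318.4, 145.4, 334.5, 251.5], 0.63)]
board_thick [([318.4, 238.2, 343.3, 328.6], 0.79)]
board_thin_foot [([317.1, 148.6, 333.9, 250.8], 0.7)]
```

View pics/w2.png

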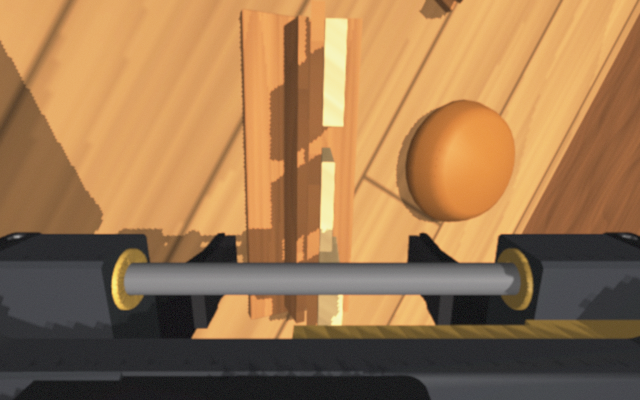

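The ledge view shows the thin board's top end at columns 321–335, rows 150–250, roughly centred under the gripper. The middle board is at (336,72), the thick one is partly hidden at (330,310), and the loaf is off to the right.

```bash
python3 - <<'E'
from h import *
s=snap("wrist"); im=s["pixels"].astype(int)
# yellow end grain: segment bright
hsv=cv2.cvtColor(s["pixels"],cv2.COLOR_RGB2HSV)
m=((hsv[...,2]>200)&(hsv[...,1]<125)&(hsv[...,0]>18)).astype(np.uint8); m[:,:300]=0;m[:,360:]=0
for r in (30,70,110,155,170,190,210,225): 
    c=np.where(m[r])[0]; print(r,(c.min(),c.max()+1,len(c)) if len(c) else None)
c=np.where(m[:,328])[0]; print("rows at 328",c.min() if len(c) else 0,np.split(c,np.where(np.diff(c)>1)[0]+1)[0][[0,-1]],[ (q[0],q[-1]) for q in np.split(c,np.where(np.diff(c)>1)[0]+1)])
Bt=T=tcp()[1]; p=tcp()[0]
# tool frame coordinates at plane s: board top at tool depth zt ; z_top = world 
def tool_at(px,P0,y):  # intersect plane s=.130 in ledge frame
    B=frame(y); foot=np.array([.585,.085,.026]); cam=B.T@(s["position"]-foot); d=B.T@ray(s,px)[1]; q=cam+d*(.130-cam[2])/d[2]; return q
for px in ((321,160),(335,160),(321,225),(335,225),(324,30),(347,30),(324,120),(345,120),(335,17),(335,127),(328,150)):
    print(px,tool_at(px,p,.545)*1e3)
B=frame(.545); print("tcp",B.T@(p-[.585,.085,.026])*1e3)
E
```

```text
30 (np.int64(325), np.int64(347), 22)
70 (np.int64(325), np.int64(346), 21)
110 (np.int64(323), np.int64(345), 22)
155 (np.int64(323), np.int64(336), 13)
170 (np.int64(323), np.int64(335), 12)
190 (np.int64(322), np.int64(335), 13)
210 (np.int64(321), np.int64(335), 14)
225 (np.int64(321), np.int64(334), 13)
rows at 328 9 [  9 118] [(np.int64(9), np.int64(118)), (np.int64(155), np.int64(231)), (np.int64(240), np.int64(240)), (np.int64(243), np.int64(243)), (np.int64(298), np.int64(301)), (np.int64(303), np.int64(303)), (np.int64(324), np.int64(324))]
(321, 160) [  0.465  34.551 130.   ]
(335, 160) [ 10.4704  34.5235 130.    ]
(321, 225) [  0.3084 -14.3261 130.    ]
(335, 225) [ 10.8215 -14.3578 130.    ]
(324, 30) [  2.692  119.3842 130.    ]
(347, 30) [ 17.6822 119.3499 130.    ]
(324, 120) [  2.6361  62.3448 130.    ]
(345, 120) [ 17.2117  62.307  130.    ]
(335, 17) [  9.8058 127.0372 130.    ]
(335, 127) [ 10.3048  57.5762 130.    ]
(328, 150) [  5.4534  41.6412 130.    ]
tcp [  1.0121  -1.3262 229.2599]
```

```bash
cat >> h.py <<'E'
LY=.523; L0=np.array([.585,.085,.026]); LB=frame(.545)
def led(x,y,s): return L0+LB@(np.array([x,y,s])/1e3)
E
python3 - <<'E'
from h import *
plan(led(5.8,6,111),toolrot(LY),n=4); print(led(5.8,6,111))
E
```

```text
4 rows of [0.006, 0.004, 0.099, 0.001, -0.003, 0.005] need 2.0
[0.5463 0.0685 0.1291]
```

Emit:
play_rows:
  plan:
    - [0.006, 0.004, 0.099, 0.001, -0.003, 0.005]
    - [0.006, 0.004, 0.099, 0.001, -0.003, 0.005]
    - [0.006, 0.004, 0.099, 0.001, -0.003, 0.005]
    - [0.006, 0.004, 0.099, 0.001, -0.003, 0.005]
    - [0, 0, 0, 0, 0, 0]
    - [0, 0, 0, 0, 0, 0]

```text
t: 5.48
eef_pos: [0.5462, 0.069, 0.1289]
tool_rot: [0.107, 0.488, 0.846, 0.187]
contact_force: [-0.9, 0.2, -0.2]
width: 0.087
grasp_force: 0.0
```

Emit:
play_rows:
  plan:
    - [0, 0, 0, 0, 0, 0]
    - [0, 0, 0, 0, 0, 0]
    - [0, 0, 0, 0, 0, 0]
    - [0, 0, 0, 0, 0, 0]
  fingers: 1
  force: 20

```text
t: 5.98
eef_pos: [0.5461, 0.0699, 0.129]
tool_rot: [0.107, 0.487, 0.846, 0.187]
contact_force: [0.3, -0.2, -0.3]
width: 0.0546
grasp_force: 0.0
```

Emit:
play_rows:
  plan:
    - [0, 0, 0, 0, 0, 0]
    - [0, 0, 0, 0, 0, 0]
    - [0, 0, 0, 0, 0, 0]
    - [0, 0, 0, 0, 0, 0]
    - [0, 0, 0, 0, 0, 0]
    - [0, 0, 0, 0, 0, 0]
    - [0, 0, 0, 0, 0, 0]

```text
t: 6.85
eef_pos: [0.546, 0.07, 0.1286]
tool_rot: [0.107, 0.487, 0.846, 0.187]
contact_force: [-0.1, 0.0, 0.1]
width: 0.0097
grasp_force: 20.0
```

```bash
python3 - <<'E'
from h import *
p,T,st=tcp(); print(p,st["width"],st["grasp_force"],st["contact_force"])
json.dump([p.tolist(),T.as_quat().tolist()],open('thin_grasp.json','w'))
a=p+LB[:,2]*.07
plan(a,T,n=2)
# target above stand groove
yaw=.302; B=frame(yaw); foot=R.from_euler('z',yaw).apply([.02,0,.024])+[.554,-.3086,0]-.0026*B[:,0]
g=foot+B@np.array([.008,0,.075+.112]); print(g)
plan(g,toolrot(yaw),a,T); print(B.T@(p-foot))
E
```

```text
[0.546  0.07   0.1286] 0.00966875405379615 19.999957345426083 [-0.0855  0.008   0.0875]
2 rows of [-0.001, -0.0, -0.117, 0.0, 0.0, 0.0] need 1.2
[ 0.5023 -0.3247  0.1958]
7 rows of [-0.161, -0.075, -0.037, -0.0, -0.017, 0.037] need 6.5
[0.1238 0.3639 0.0589]
```

```bash
cat >> h.py <<'E'
GY=.302; GB=frame(GY); G0=R.from_euler('z',GY).apply([.02,0,.024])+[.554,-.3086,0]-.0026*GB[:,0]
def gro(x,y,s): return G0+GB@(np.array([x,y,s])/1e3)
E
python3 - <<'E'
from h import *
p,T,st=tcp(); a=p+LB[:,2]*.16
plan(a,T); r=plan(gro(8,0,187),toolrot(GY),a,T)
q,t=a,T
for k in range(8):
    print(q, "foot",q+t.apply([0,0,.112])); q=q+t.apply(r[:3]*.3); t=t*R.from_rotvec(r[3:]*np.pi/4)
E
```

```text
3 rows of [-0.001, -0.0, -0.178, 0.0, 0.0, 0.0] need 2.8
7 rows of [-0.159, -0.075, 0.006, -0.0, -0.017, 0.037] need 6.3
[0.4882 0.035  0.2736] foot [0.5289 0.0587 0.172 ]
[ 0.4951 -0.0161  0.2625] foot [0.5366 0.0063 0.1609]
[ 0.5004 -0.0673  0.2514] foot [ 0.5427 -0.0462  0.1498]
[ 0.5041 -0.1187  0.2402] foot [ 0.547  -0.099   0.1387]
[ 0.5061 -0.1702  0.2291] foot [ 0.5497 -0.1519  0.1276]
[ 0.5065 -0.2217  0.218 ] foot [ 0.5506 -0.2048  0.1165]
[ 0.5052 -0.2733  0.2069] foot [ 0.5499 -0.2577  0.1054]
[ 0.5023 -0.3247  0.1958] foot [ 0.5475 -0.3106  0.0943]
```

Emit:
play_rows:
  plan:
    - [0, 0, -0.178, 0, 0, 0]
    - [0, 0, -0.178, 0, 0, 0]
    - [0, 0, -0.178, 0, 0, 0]
    - [-0.159, -0.075, 0.006, 0, -0.017, 0.037]
    - [-0.159, -0.075, 0.006, 0, -0.017, 0.037]
    - [-0.159, -0.075, 0.006, 0, -0.017, 0.037]
    - [-0.159, -0.075, 0.006, 0, -0.017, 0.037]
    - [-0.159, -0.075, 0.006, 0, -0.017, 0.037]
    - [-0.159, -0.075, 0.006, 0, -0.017, 0.037]
    - [-0.159, -0.075, 0.006, 0, -0.017, 0.037]
    - [0, 0, 0, 0, 0, 0]
    - [0, 0, 0, 0, 0, 0]

```text
t: 8.35
eef_pos: [0.5012, -0.3231, 0.1953]
tool_rot: [0.126, 0.579, 0.786, 0.175]
contact_force: [0.2, 0.1, -0.5]
width: 0.0099
grasp_force: 20.0
```

```bash
python3 - <<'E'
from h import *
p,T,st=tcp(); print(p,GB.T@(p-G0)*1e3,GB.T@T.as_matrix(),st["width"],st["contact_force"])
s=snap("wrist","w3.png")
im=s["pixels"][80:260,200:420,::-1]
cv2.imwrite('pics/c4.png',cv2.resize(im,None,fx=3.3,fy=3.3,interpolation=cv2.INTER_CUBIC))
E
```

```text
[ 0.5012 -0.3231  0.1953] [  7.3201   1.844  186.8344] [[ 0.0013  1.     -0.0025]
 [ 1.     -0.0013  0.0038]
 [ 0.0038 -0.0025 -1.    ]] 0.009933749696537438 [ 0.2313  0.1373 -0.4977]
```

View pics/c4.png

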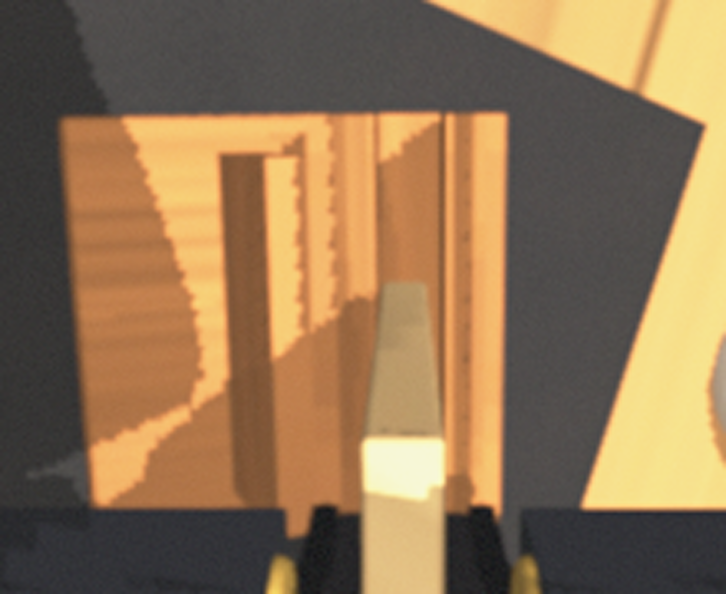

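The held thin board's foot is at crop columns 384–427, over a groove spanning 378–442. The groove is clearly wider than 12.5 mm, and the alignment is about 2 mm short in tool y. I'll shift that and lower it for the trial.

Emit:
play_rows:
  plan:
    - [0, 0.006, 0.03, 0, 0, 0]
    - [0, 0, 0.05, 0, 0, 0]
    - [0, 0, 0.05, 0, 0, 0]
    - [0, 0, 0.04, 0, 0, 0]
    - [0, 0, 0.03, 0, 0, 0]
    - [0, 0, 0, 0, 0, 0]
    - [0, 0, 0, 0, 0, 0]

```text
t: 9.28
eef_pos: [0.5276, -0.3162, 0.1423]
tool_rot: [0.127, 0.579, 0.786, 0.174]
contact_force: [-0.4, 0.4, -1.3]
width: 0.0097
grasp_force: 20.0
```

```bash
python3 - <<'E'
from h import *
p,T,st=tcp(); print(GB.T@(p-G0)*1e3,st["width"],st["grasp_force"],st["contact_force"])
s=snap("wrist","w4.png")
im=s["pixels"][80:260,200:420,::-1]
cv2.imwrite('pics/c5.png',cv2.resize(im,None,fx=3.3,fy=3.3,interpolation=cv2.INTER_CUBIC))
E
```

```text
[  9.5763   0.605  127.3035] 0.009684331128889266 20.000018432037905 [-0.3832  0.4104 -1.2693]
```

View pics/c5.png

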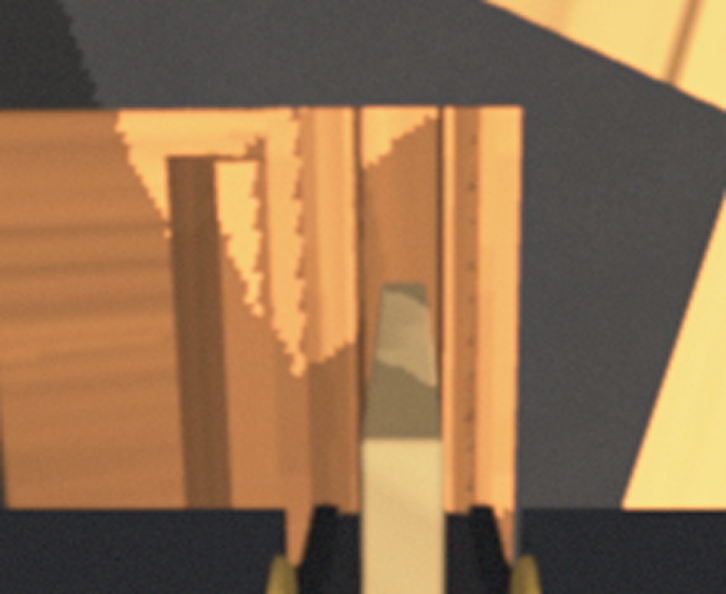

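The thin board sits well down in the groove with clear play: foot at crop columns 384–427, groove floor at 362–437, so about 17.5 mm. The trial is done, and the board goes back to its place on the ledge.

```bash
python3 - <<'E'
from h import *
p,T,st=tcp(); a=p+GB[:,2]*.063
plan(a,T,n=2)
g=json.load(open('thin_grasp.json')); Tg=R.from_quat(g[1]); pg=np.array(g[0]); 
b=pg+.14*LB[:,2]+.010*LB[:,0]
r=plan(b,Tg,a,T)
q,t=a,T
for k in range(9):
    print("foot",q+t.apply([0,0,.112])); q=q+t.apply(r[:3]*.3); t=t*R.from_rotvec(r[3:]*np.pi/4)
E
```

```text
2 rows of [0.0, -0.0, -0.105, 0.0, 0.0, 0.0] need 1.1
7 rows of [0.162, 0.074, 0.003, 0.0, 0.017, -0.037] need 6.4
foot [ 0.5472 -0.3101  0.0981]
foot [ 0.5519 -0.2562  0.1066]
foot [ 0.5549 -0.2022  0.1152]
foot [ 0.5561 -0.1481  0.1238]
foot [ 0.5557 -0.094   0.1324]
foot [ 0.5535 -0.04    0.141 ]
foot [0.5496 0.014  0.1496]
foot [0.5439 0.0678 0.1581]
foot [0.5365 0.1214 0.1667]
```

```bash
python3 - <<'E'
from h import *
p,T,st=tcp(); a=p+GB[:,2]*.1
plan(a,T,n=2)
g=json.load(open('thin_grasp.json')); Tg=R.from_quat(g[1]); pg=np.array(g[0]); 
b=pg+.15*LB[:,2]+.002*LB[:,0]
r=plan(b,Tg,a,T)
q,t=a,T
for k in range(8):
    print("foot",q+t.apply([0,0,.112])); q=q+t.apply(r[:3]*.3); t=t*R.from_rotvec(r[3:]*np.pi/4)
E
```

```text
2 rows of [0.0, -0.0, -0.167, 0.0, 0.0, 0.0] need 1.7
7 rows of [0.16, 0.07, 0.016, 0.0, 0.017, -0.037] need 6.4
foot [ 0.5322 -0.3148  0.1316]
foot [ 0.5377 -0.2611  0.1362]
foot [ 0.5414 -0.2073  0.1408]
foot [ 0.5434 -0.1535  0.1454]
foot [ 0.5436 -0.0996  0.15  ]
foot [ 0.5422 -0.0457  0.1546]
foot [0.539  0.0082 0.1592]
foot [0.5341 0.0618 0.1638]
```

Emit:
play_rows:
  plan:
    - [0, 0, -0.167, 0, 0, 0]
    - [0, 0, -0.167, 0, 0, 0]
    - [0.16, 0.07, 0.016, 0, 0.017, -0.037]
    - [0.16, 0.07, 0.016, 0, 0.017, -0.037]
    - [0.16, 0.07, 0.016, 0, 0.017, -0.037]
    - [0.16, 0.07, 0.016, 0, 0.017, -0.037]
    - [0.16, 0.07, 0.016, 0, 0.017, -0.037]
    - [0.16, 0.07, 0.016, 0, 0.017, -0.037]
    - [0.16, 0.07, 0.016, 0, 0.017, -0.037]
    - [0, 0, 0, 0, 0, 0]
    - [0, 0, 0, 0, 0, 0]

```text
t: 10.7
eef_pos: [0.4934, 0.037, 0.2655]
tool_rot: [0.108, 0.487, 0.846, 0.187]
contact_force: [0.0, -0.3, -0.9]
width: 0.01
grasp_force: 20.0
```

```bash
python3 - <<'E'
from h import *
g=json.load(open('thin_grasp.json')); Tg=R.from_quat(g[1]); pg=np.array(g[0]); p,T,st=tcp()
print(LB.T@(p-pg)*1e3,(T.inv()*Tg).as_rotvec(),st["width"])
plan(pg+.0015*LB[:,2]+.001*LB[:,0],Tg,n=4)
E
```

```text
[  1.6187  -0.942  150.2998] [0.001  0.0018 0.0009] 0.010008498689253407
4 rows of [0.002, -0.0, 0.124, 0.0, 0.001, 0.0] need 2.6
```

Emit:
play_rows:
  plan:
    - [0.002, 0, 0.124, 0, 0.001, 0]
    - [0.002, 0, 0.124, 0, 0.001, 0]
    - [0.002, 0, 0.124, 0, 0.001, 0]
    - [0.002, 0, 0.124, 0, 0.001, 0]
    - [0, 0, 0, 0, 0, 0]
    - [0, 0, 0, 0, 0, 0]

```text
t: 11.45
eef_pos: [0.546, 0.07, 0.1304]
tool_rot: [0.106, 0.488, 0.846, 0.188]
contact_force: [0.1, -0.6, -1.2]
width: 0.0097
grasp_force: 20.0
```

```bash
python3 - <<'E'
from h import *
g=json.load(open('thin_grasp.json')); Tg=R.from_quat(g[1]); pg=np.array(g[0]); p,T,st=tcp()
print(LB.T@(p-pg)*1e3,(T.inv()*Tg).as_rotvec(),st["width"],st["contact_force"])
E
```

```text
[0.7634 0.0166 1.6136] [ 0.0002 -0.0022 -0.0012] 0.009746328665707614 [ 0.0696 -0.6044 -1.1582]
```

Emit:
play_rows:
  plan:
    - [0, 0, 0.004, 0, 0, 0]
    - [0, 0, 0, 0, 0, 0]

```text
t: 11.7
eef_pos: [0.5464, 0.0711, 0.1299]
tool_rot: [0.107, 0.487, 0.846, 0.188]
contact_force: [-0.1, 0.3, -0.5]
width: 0.01
grasp_force: 20.0
```

Emit:
play_rows:
  plan:
    - [0, 0, 0, 0, 0, 0]
    - [0, 0, 0, 0, 0, 0]
    - [0, 0, 0, 0, 0, 0]
    - [0, 0, 0, 0, 0, 0]
    - [0, 0, 0, 0, 0, 0]
    - [0, 0, -0.15, 0, 0, 0]
    - [0, 0, -0.15, 0, 0, 0]
    - [0, 0, -0.1, 0, 0, 0]
    - [0, 0, 0, 0, 0, 0]
  fingers: 0.1

```text
t: 12.82
eef_pos: [0.5033, 0.0452, 0.2396]
tool_rot: [0.108, 0.487, 0.846, 0.188]
contact_force: [0.6, -0.6, -0.6]
width: 0.0391
grasp_force: 0.0
```

```bash
python3 - <<'E'
from h import *
p,T,st=tcp(); print(LB.T@(p-L0)*1e3,st["width"])
s=snap("wrist","w5.png"); B=LB
hsv=cv2.cvtColor(s["pixels"],cv2.COLOR_RGB2HSV)
m=((hsv[...,2]>200)&(hsv[...,1]<125)&(hsv[...,0]>18)).astype(np.uint8)
cam=B.T@(s["position"]-L0)
def at(px,ss=.1276): d=B.T@ray(s,px)[1]; return (cam+d*(ss-cam[2])/d[2])*1e3
for r in (5,20,40,60,80,100,130,150,170,190,210,220):
    c=np.where(m[r,290:380])[0]+290
    if len(c)>5: print(r,c.min(),c.max()+1,len(c),at((c.min(),r)),at((c.max()+1,r)))
im=s["pixels"][0:260,160:480,::-1]
cv2.imwrite('pics/c6.png',cv2.resize(im,None,fx=2.3,fy=2.3,interpolation=cv2.INTER_CUBIC))
E
```

```text
[  8.278    8.275  231.8635] 0.039087055964495104
40 312 334 22 [  3.2935 122.9768 127.6   ] [ 17.9639 122.7434 127.6   ]
60 312 334 22 [  3.0004 110.5604 127.6   ] [ 17.8797 110.3231 127.6   ]
80 312 334 22 [  2.6989  97.7853 127.6   ] [ 17.7932  97.5438 127.6   ]
100 312 334 22 [  2.3886  84.6356 127.6   ] [ 17.7041  84.3899 127.6   ]
130 313 333 20 [  2.6173  64.1604 127.6   ] [ 16.8536  63.931  127.6   ]
170 312 326 14 [  1.2268  35.4112 127.6   ] [ 11.4999  35.2447 127.6   ]
190 312 326 14 [  0.8714  20.3539 127.6   ] [ 11.3057  20.1841 127.6   ]
210 312 371 15 [  0.5046   4.8163 127.6   ] [ 45.1845   4.0872 127.6   ]
220 312 326 14 [  0.3169  -3.1398 127.6   ] [ 11.0028  -3.3145 127.6   ]
```

View pics/c6.png

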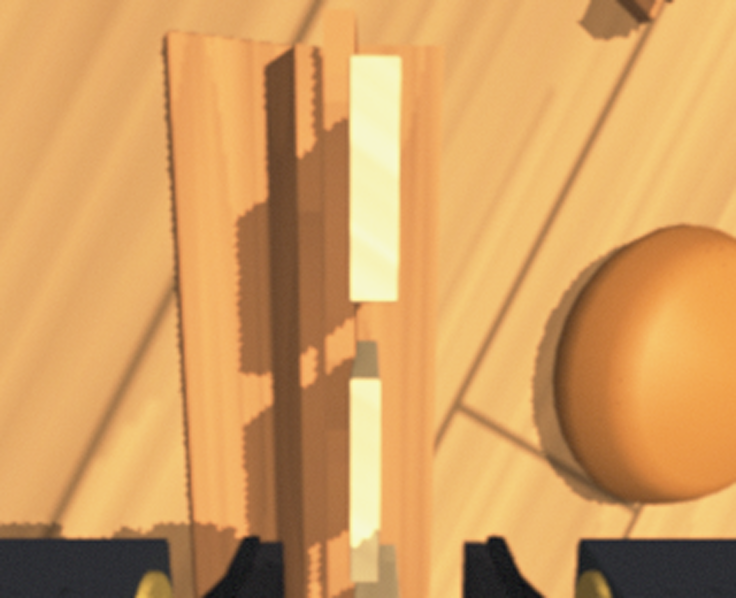

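The picture shows the thin board back and leaning, its top at crop (365,460), with its back edge in line with the middle board's. The middle board's top is at crop (375,178), and the loaf is untouched. Next I grasp the middle board.

```bash
python3 - <<'E'
from h import *
p,T,st=tcp(); a=led(10.3,98,165)
plan(a,toolrot(LY),n=3); plan(led(10.3,98,111),toolrot(LY),a,toolrot(LY),n=2)
E
```

```text
3 rows of [0.1, 0.001, 0.072, -0.0, -0.001, 0.001] need 1.9
2 rows of [0.001, -0.0, 0.09, 0.0, 0.0, 0.0] need 0.9
```

Emit:
play_rows:
  plan:
    - [0.1, 0.001, 0.072, 0, 0, 0.001]
    - [0.1, 0.001, 0.072, 0, 0, 0.001]
    - [0.1, 0.001, 0.072, 0, 0, 0.001]
    - [0, 0, 0, 0, 0, 0]
    - [0, 0, 0.09, 0, 0, 0]
    - [0, 0, 0.09, 0, 0, 0]
    - [0, 0, 0, 0, 0, 0]

```text
t: 13.75
eef_pos: [0.5018, 0.1489, 0.1291]
tool_rot: [0.105, 0.489, 0.846, 0.187]
contact_force: [-0.6, 0.6, -0.4]
width: 0.0395
grasp_force: 0.0
```

Emit:
play_rows:
  plan:
    - [0, 0, 0, 0, 0, 0]
    - [0, 0, 0, 0, 0, 0]
    - [0, 0, 0, 0, 0, 0]
    - [0, 0, 0, 0, 0, 0]
    - [0, 0, 0, 0, 0, 0]
    - [0, 0, 0, 0, 0, 0]
  fingers: 1
  force: 20

```text
t: 14.5
eef_pos: [0.5016, 0.1493, 0.1315]
tool_rot: [0.107, 0.488, 0.846, 0.188]
contact_force: [-2.2, -2.2, 6.6]
width: 0.0147
grasp_force: 20.0
```

```bash
python3 - <<'E'
from h import *
p,T,st=tcp(); print(LB.T@(p-L0)*1e3,st["width"],st["grasp_force"],st["contact_force"],st["qpos"])
json.dump([p.tolist(),T.as_quat().tolist()],open('mid_grasp.json','w'))
a=p+LB[:,2]*.17-.02*LB[:,0]
plan(a,T)
r=plan(gro(8.5,0,187),toolrot(GY),a,T)
q,t=a,T
for k in range(10):
    print("foot",q+t.apply([0,0,.112])); q=q+t.apply(r[:3]*.3); t=t*R.from_rotvec(r[3:]*np.pi/4)
E
```

```text
[ 10.2126  98.2364 111.6843] 0.014696644142829481 19.978919582645176 [-2.2114 -2.2273  6.6195] [-0.0598  0.5095  2.0911  0.9564  0.2928 -1.4749]
3 rows of [-0.001, -0.022, -0.189, 0.0, 0.0, 0.0] need 3.0
8 rows of [-0.176, -0.054, 0.012, -0.0, -0.016, 0.032] need 7.6
foot [0.4654 0.1267 0.1756]
foot [0.4811 0.0732 0.1654]
foot [0.4952 0.0193 0.1552]
foot [ 0.5078 -0.0349  0.145 ]
foot [ 0.5189 -0.0896  0.1349]
foot [ 0.5284 -0.1445  0.1247]
foot [ 0.5365 -0.1996  0.1146]
foot [ 0.543  -0.255   0.1045]
foot [ 0.5479 -0.3105  0.0945]
foot [ 0.5514 -0.3661  0.0844]
```

Emit:
play_rows:
  plan:
    - [0, 0, -0.189, 0, 0, 0]
    - [0, 0, -0.189, 0, 0, 0]
    - [0, -0.066, -0.189, 0, 0, 0]
    - [-0.176, -0.054, 0.012, 0, -0.016, 0.032]
    - [-0.176, -0.054, 0.012, 0, -0.016, 0.032]
    - [-0.176, -0.054, 0.012, 0, -0.016, 0.032]
    - [-0.176, -0.054, 0.012, 0, -0.016, 0.032]
    - [-0.176, -0.054, 0.012, 0, -0.016, 0.032]
    - [-0.176, -0.054, 0.012, 0, -0.016, 0.032]
    - [-0.176, -0.054, 0.012, 0, -0.016, 0.032]
    - [-0.176, -0.054, 0.012, 0, -0.016, 0.032]
    - [0, 0, 0, 0, 0, 0]

```text
t: 16.0
eef_pos: [0.5029, -0.3279, 0.1943]
tool_rot: [0.13, 0.581, 0.785, 0.172]
contact_force: [0.9, 1.4, -0.7]
width: 0.0148
grasp_force: 20.0
```

```bash
python3 - <<'E'
from h import *
p,T,st=tcp(); print(GB.T@(p-G0)*1e3,GB.T@T.as_matrix(),st["width"],st["contact_force"])
plan(gro(8.5,0,150),toolrot(GY),n=2)
plan(gro(8.5,0,187),toolrot(GY),n=1)
E
```

```text
[  7.0382  -3.2534 185.8018] [[ 0.0034  1.     -0.0025]
 [ 1.     -0.0034 -0.0066]
 [-0.0066 -0.0025 -1.    ]] 0.014791988542197784 [ 0.9338  1.4099 -0.7136]
2 rows of [0.006, 0.003, 0.06, -0.002, 0.004, -0.002] need 0.6
1 rows of [0.011, 0.005, -0.004, -0.003, 0.008, -0.004] need 0.1
```

Align first, then look at the board's foot against the groove.

Emit:
play_rows:
  plan:
    - [0.011, 0.005, 0.02, -0.003, 0.008, -0.004]
    - [0, 0, 0, 0, 0, 0]
    - [0, 0, 0, 0, 0, 0]

```text
t: 16.38
eef_pos: [0.5056, -0.3174, 0.1906]
tool_rot: [0.127, 0.577, 0.788, 0.176]
contact_force: [-0.2, -0.3, -0.9]
width: 0.0146
grasp_force: 20.0
```

```bash
python3 - <<'E'
from h import *
p,T,st=tcp(); print(GB.T@(p-G0)*1e3,GB.T@T.as_matrix(),st["width"],st["contact_force"])
s=snap("wrist","w6.png")
im=s["pixels"][80:260,200:420,::-1]
cv2.imwrite('pics/c7.png',cv2.resize(im,None,fx=3.3,fy=3.3,interpolation=cv2.INTER_CUBIC))
E
```

```text
[ 10.5831   6.0078 180.0428] [[-0.0039  1.      0.0001]
 [ 1.      0.0039  0.005 ]
 [ 0.005   0.0001 -1.    ]] 0.014600043519813222 [-0.232  -0.3436 -0.8611]
```

View pics/c7.png

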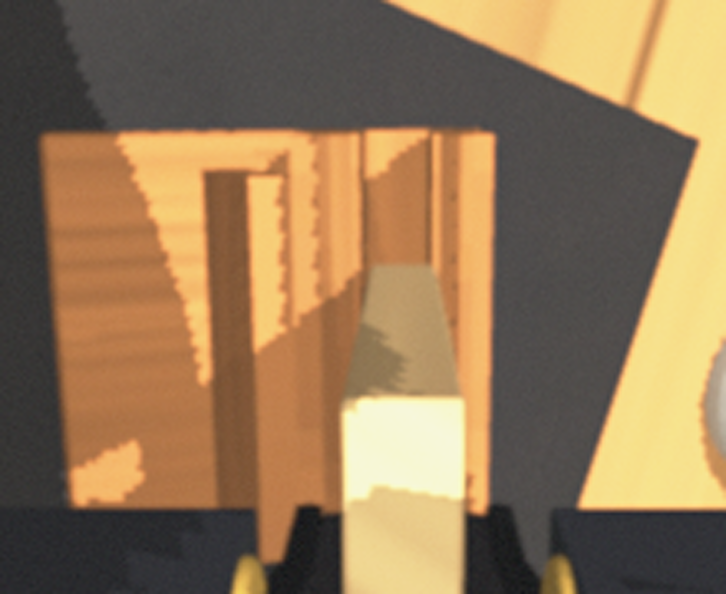

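The middle board's foot is at crop columns 372–434, over a groove of about 365–430. It sits about 1.5 mm too far from the robot and 6 mm off along the groove, so I'll correct both and lower in steps.

Emit:
play_rows:
  plan:
    - [-0.02, -0.006, 0, 0, -0.006, 0.005]
    - [0, 0, 0, 0, 0, 0]
    - [0, 0, 0, 0, 0, 0]
    - [0, 0, 0, 0, 0, 0]

```text
t: 16.92
eef_pos: [0.5057, -0.3251, 0.1896]
tool_rot: [0.129, 0.579, 0.786, 0.174]
contact_force: [-0.4, 0.4, -1.0]
width: 0.0151
grasp_force: 20.0
```

```bash
python3 - <<'E'
from h import *
p,T,st=tcp(); print(GB.T@(p-G0)*1e3,GB.T@T.as_matrix(),st["width"],st["contact_force"])
E
```

```text
[  8.2645  -1.3848 180.0957] [[ 0.0014  1.      0.0003]
 [ 1.     -0.0014 -0.0007]
 [-0.0007  0.0003 -1.    ]] 0.01514630402502888 [-0.4369  0.4043 -1.0225]
```

Emit:
play_rows:
  plan:
    - [0, 0.002, 0.02, 0, 0, 0]
    - [0, 0, 0.02, 0, 0, 0]
    - [0, 0, 0.02, 0, 0, 0]
    - [0, 0, 0, 0, 0, 0]

```text
t: 17.42
eef_pos: [0.5136, -0.3222, 0.1728]
tool_rot: [0.128, 0.579, 0.786, 0.175]
contact_force: [-1.2, -0.4, -0.6]
width: 0.0149
grasp_force: 20.0
```

Emit:
play_rows:
  plan:
    - [0, 0, 0.02, 0, 0, 0]
    - [0, 0, 0.02, 0, 0, 0]
    - [0, 0, 0.02, 0, 0, 0]
    - [0, 0, 0, 0, 0, 0]

```text
t: 17.92
eef_pos: [0.5208, -0.3201, 0.1566]
tool_rot: [0.128, 0.579, 0.786, 0.174]
contact_force: [-0.7, -0.4, -1.4]
width: 0.0146
grasp_force: 20.0
```

```bash
python3 - <<'E'
from h import *
p,T,st=tcp(); print(GB.T@(p-G0)*1e3,GB.T@np.array(st["contact_force"]),st["width"],st["ft_torque"])
E
```

```text
[  8.7504  -1.0778 143.4804] [-1.3509 -0.1586 -0.964 ] 0.01462027027332263 [-0.1743  0.218   0.0235]
```

Emit:
play_rows:
  plan:
    - [0, 0, 0.025, 0, 0, 0]
    - [0, 0, 0.025, 0, 0, 0]
    - [0, 0, 0.02, 0, 0, 0]
    - [0, 0, 0.015, 0, 0, 0]
    - [0, 0, 0, 0, 0, 0]

```text
t: 18.55
eef_pos: [0.5312, -0.317, 0.1337]
tool_rot: [0.128, 0.579, 0.786, 0.174]
contact_force: [0.1, 0.3, 0.0]
width: 0.015
grasp_force: 20.0
```

```bash
python3 - <<'E'
from h import *
p,T,st=tcp(); print(GB.T@(p-G0)*1e3,GB.T@np.array(st["contact_force"]),st["width"],st["ft_torque"])
E
```

```text
[  8.8052  -1.2437 118.1243] [ 0.1464  0.2508 -0.0498] 0.014956962186154908 [-0.1204  0.1514 -0.011 ]
```

Emit:
play_rows:
  plan:
    - [0, 0, 0.005, 0, 0, 0]
    - [0, 0, 0.005, 0, 0, 0]
    - [0, 0, 0.005, 0, 0, 0]
    - [0, 0, 0, 0, 0, 0]

```text
t: 19.05
eef_pos: [0.533, -0.3185, 0.1325]
tool_rot: [0.131, 0.579, 0.786, 0.173]
contact_force: [-8.2, -2.0, 12.8]
width: 0.0146
grasp_force: 20.0
```

The floor is reached (about 15 N). I'll back off slightly and let go, opening only a little so the board settles gently.

Emit:
play_rows:
  plan:
    - [0, 0, -0.008, 0, 0, 0]
    - [0, 0, 0, 0, 0, 0]

```text
t: 19.3
eef_pos: [0.532, -0.317, 0.1324]
tool_rot: [0.129, 0.579, 0.786, 0.174]
contact_force: [0.7, 0.5, -0.3]
width: 0.015
grasp_force: 20.0
```

Emit:
play_rows:
  plan:
    - [0, 0, 0, 0, 0, 0]
    - [0, 0, 0, 0, 0, 0]
    - [0, 0, 0, 0, 0, 0]
    - [0, 0, 0, 0, 0, 0]
    - [0, 0, 0, 0, 0, 0]
  fingers: 0.1

```text
t: 19.92
eef_pos: [0.532, -0.317, 0.1322]
tool_rot: [0.129, 0.579, 0.786, 0.174]
contact_force: [0.6, 0.2, 0.1]
width: 0.0393
grasp_force: 0.0
```

```bash
python3 - <<'E'
from h import *
p,T,st=tcp(); print(GB.T@(p-G0)*1e3,GB.T@np.array(st["contact_force"]),st["width"])
E
```

```text
[  8.9485  -1.4658 116.4344] [ 0.5639 -0.0039 -0.1761] 0.03931536119019952
```

Emit:
play_rows:
  plan:
    - [0, 0, -0.1, 0, 0, 0]
    - [0, 0, -0.15, 0, 0, 0]
    - [0, 0, -0.15, 0, 0, 0]
    - [-0.2, -0.1, -0.05, 0, 0, 0]
    - [-0.2, -0.1, 0, 0, 0, 0]
    - [0, 0, 0, 0, 0, 0]
    - [0, 0, 0, 0, 0, 0]

```text
t: 20.8
eef_pos: [0.4625, -0.4532, 0.2294]
tool_rot: [0.128, 0.58, 0.786, 0.175]
contact_force: [0.4, 0.1, -0.2]
width: 0.039
grasp_force: 0.0
```

```bash
python3 - <<'E'
from h import *
p,T,st=tcp(); print(GB.T@(p-G0)*1e3,st["contact_force"])
for c in ("wrist","top","side"):
    s=snap(c,c+"8.png")
    print(c)
    for n in ["board_thin_foot","board_middle_foot","board_thick_foot","board_thin","board_middle","board_thick"]:
        print(n,[(np.round(q["bbox"]).tolist(),round(q["conf"],2)) for q in nets.find_in(n,c)[:4]],[(np.round(q["centre"]).tolist(),round(q["conf"],2)) for q in nets.place_of(n,c)[:3]])
    # expected projected top corners of the middle board with foot on the floor
    for s0 in (0,20):
        print("expected top corners s0=%d"%s0,[np.round(proj(s,gro(x,y-1,130+s0)),1).tolist() for x in (1,16) for y in (-35,35)])
    hsv=cv2.cvtColor(s["pixels"],cv2.COLOR_RGB2HSV)
    m=((hsv[...,2]>200)&(hsv[...,1]<125)&(hsv[...,0]>18)).astype(np.uint8)
    n,l,stt,cen=cv2.connectedComponentsWithStats(m)
    for k in range(1,n):
        if stt[k,4]>60:
            ys,xs=np.where(l==k); print(stt[k],np.round(cen[k],1),cv2.boxPoints(cv2.minAreaRect(np.c_[xs,ys].astype(np.float32))).round(1).tolist())
E
```

```text
[ -46.8711 -110.8721  249.6785] [ 0.3811  0.1336 -0.1897]
wrist
board_thin_foot [] [([284.0, 246.0], 0.7)]
board_middle_foot [([368.0, 1.0, 410.0, 107.0], 0.73)] []
board_thick_foot [] []
board_thin [] []
board_middle [([371.0, 0.0, 407.0, 110.0], 0.97)] [([365.0, 74.0], 0.97)]
board_thick [] []
expected top corners s0=0 [[386.4, 103.8], [391.0, -1.5], [406.6, 103.8], [412.7, -1.5]]
expected top corners s0=20 [[391.7, 103.1], [397.2, -11.7], [413.6, 103.1], [420.8, -11.7]]
[ 384    0   26  105 2238] [395.9  51.4] [[382.29998779296875, 103.9000015258789], [387.29998779296875, -1.0], [409.1000061035156, 0.0], [404.1000061035156, 104.9000015258789]]
[  368     0   186   262 19859] [458.6 140.2] [[362.0, 249.1999969482422], [441.5, -14.0], [576.2999877929688, 26.700000762939453], [496.70001220703125, 289.8999938964844]]
[ 517    0   62   91 2776] [546.6  40.4] [[512.4000244140625, 78.0999984741211], [543.5, -11.899999618530273], [579.9000244140625, 0.699999988079071], [548.9000244140625, 90.69999694824219]]
[ 560    0   45  103 1054] [582.1  48.2] [[556.5, 98.30000305175781], [593.0, -3.
[... 3212 characters left out ...]
0.61), ([231.0, 328.0], 0.34), ([303.0, 241.0], 0.24)]
board_thick_foot [([298.0, 171.0, 329.0, 225.0], 0.6)] []
board_thin [([301.0, 194.0, 329.0, 249.0], 0.56)] [([306.0, 241.0], 0.79)]
board_middle [([382.0, 124.0, 420.0, 162.0], 0.66), ([368.0, 132.0, 392.0, 172.0], 0.52), ([349.0, 145.0, 395.0, 191.0], 0.46)] [([367.0, 166.0], 0.55)]
board_thick [([299.0, 173.0, 324.0, 221.0], 0.59)] [([306.0, 213.0], 0.65)]
expected top corners s0=0 [[388.6, 133.5], [387.4, 144.5], [384.4, 131.2], [382.9, 142.2]]
expected top corners s0=20 [[392.0, 128.5], [390.9, 139.4], [387.7, 126.2], [386.5, 137.0]]
[319 172   7  15  81] [321.8 178.9] [[319.0, 172.0], [325.0, 172.0], [325.0, 186.0], [319.0, 186.0]]
```

```bash
python3 -c "
from station import env
print(env.hand_in())"
```

```text
the job is handed in; nothing more can be done
None
```

Order the 15 mm (middle) board: it went fully down in the mat stand's groove, which I estimate at 17.5 mm from the images, and I left it there with the thin and thick boards leaning on the ledge; the job is handed in at about 21 s, no verdict shown, and I did not measure the play or re-measure the jars and loaf at the end.

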